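# Wedge the block tight in the jig

### The job

Take the wooden mallet by its handle and knock the loose wedge further in along its slot, with two or more separate taps on its thick end, until it stops advancing and the sanding block is clamped tight against the fence; do not hit so hard that the cork is crushed, and do not push the wedge or the block with the gripper. Then lay the mallet down on the bench or the white plate, off the jig, and leave the objects lying around where they are.

Things in the scene. Friction and masses are not known exactly. Their poses are not given: they have to be found in the camera images.
- jig: Fixed wedge jig on the white plate (plate top z = 0.007). Plywood base 136 x 125 x 12 mm; origin in the centre of its underside, y = direction in which the wedge is driven. -x side: slanted cheek; +x side: bolted fence whose place differs by some mm each time, so the depth at which the wedge is tight is not known beforehand (10 to 60 mm of travel). An end stop at +y holds the block.
- wedge: Loose hardwood wedge lying flat on the jig's base between cheek and block: 160 mm long, 24 mm tall, 33 mm wide at the butt, 14 at the thin end. Origin under the middle of the butt, y along it to the thin end. Until tight it slides at about 1 N (a brisk first touch jolts more); then it comes to a stop within a few mm and stays where driven. A last tap of 15 to 25 N makes it tight.
- wedge_butt (a point): Centre of the wedge's flat thick end (butt, 33 mm wide, 24 tall), 24 mm above the plate. Axes as the wedge's: +y is the driving direction. At the start it sticks out 55 to 64 mm beyond the edge of the jig's base, when tight still over 5 mm; nothing stands on the plate within 100 mm behind it (towards -y).
- mallet_grip (a point): Grip point of the loose wooden mallet: on the handle's axis, half-way up (20 mm above what it lies on). x along the handle towards the head, z up as it lies at the start. Handle here 20 mm wide (y), 24 tall (z). It starts on the bare bench (z = 0), roughly parallel to the bench's front edge, head to the left.
- mallet: The wooden mallet, about 0.22 kg; origin under the middle of its head, axes as at the grip point, which is 48 mm away along -x, 20 mm up. Head 34 (x) x 64 (y) x 40 mm (z); its flat striking faces look to +y and -y, 32 mm from the handle's axis. The handle ends in a 28 x 40 mm knob, 148 mm from the head's middle, so that it lies level.
- block: Cork-soled sanding block, 33 x 90 x 26 mm, lying loosely on the jig between wedge and fence; origin in the centre of its underside, long side along y.
- tape_roll: Roll of brown tape, 89 mm across, 19 mm tall, lying on the plate: leave it alone. Origin under its centre.
- steel_weight: Ground steel weight 30 x 50 x 31 mm on the bench: leave it alone. Origin under its centre.
- rubber: Eraser in a sleeve, 20 x 46 x 12 mm, on the bench: leave it alone. Origin under its centre.

How it is judged:
On the way, in this order (a step that is already met when the one before it is completed fails the run):
1. the mallet taps the wedge (contact force between mallet and wedge above 2 N).
2. the mallet comes clear of the wedge (contact force between mallet and wedge below 0.1 N), for 0.1 s.
3. the mallet taps the wedge again (contact force between mallet and wedge above 2 N).
At the end, for the whole second after the job is handed in: The wedge is at rest and presses the sanding block with more than 8 N by itself, the block lies flat in the jig (tilt under 0.1 rad), and the mallet lies at rest on the bench or plate (grip point below 0.05 m), touching neither jig, wedge nor block (contact force between wedge and block above 8 N and linear speed of wedge below 0.01 m/s and angle between block's own z axis and vertical below 0.1 rad and height (world z) of mallet_grip below 0.05 m and linear speed of mallet below 0.02 m/s and contact force between mallet and jig below 0.1 N and contact force between mallet and wedge below 0.1 N and contact force between mallet and block below 0.1 N).
It fails at once if the wedge or the block is moved by hand (fingers or arm press on it with over 1 N) (contact force between any of the fingers, the arm and wedge above 1 N or contact force between any of the fingers, the arm and block above 1 N).
It fails at once if the cork is crushed (wedge presses the block with over 150 N) (contact force between wedge and block above 150 N).
It fails at once if a bystander is pushed away by over 30 mm (distance of any of tape_roll, steel_weight, rubber from where it was at the start of the episode above 0.03 m).
It also fails if it takes over 48 s, if anything falls off the work surface, if the arm or the gripper's body presses on something with over 40 N, if the wrist force passes 120 N, or if a joint passes its speed limit or range.

### The arm

A 6-joint arm with a two-finger parallel gripper is mounted at the origin on a cart in front of the work surface, level with it; the furniture and walls round the work are solid. World frame = base frame: x ahead of the robot, y to its left, z up, the work surface at z = 0. Lengths are in m, angles in rad, forces in N, time in s.
With the tool pointing down it reaches from about 0.25 to 0.725 m from the base axis. Payload 4 kg.
Tool frame: the origin (TCP) lies midway between the tips of the shut fingers; the grasp point (between the pads) lies 19 mm behind it; z points along the fingers, y is the direction in which the jaws open and shut (so a half turn about z gives the same grasp; the last joint's range is limited). The gripper opens to 85 mm and grips with 20 to 120 N. Pads are 22 mm wide; open, the fingers measure 114 mm over their backs; the gripper's body (76 mm by 85 mm) begins 54 mm behind the grasp point. The pads swing forward as they close: fully open they stand 13 mm farther back than shut.
Start: joints at [1.348, 0.241, 0.005, 1.335, 0, 1.571], TCP at [0.11, 0.488, 0.207] pointing down, gripper open.
Joint ranges: [-2.72, 2.72], [-1.05, 1.87], [-1.09, 1.28], [-1.99, 2.15], [-1.42, 1.44], [-3.14, 3.14]. Speed limits (rad/s): [2.79, 2.79, 3.14, 3.14, 3.14, 3.14].

### API

Orientations are given as a unit quaternion [x, y, z, w].
In Python, from workcell import bot gives the robot as it stands.
- The arm moves only by the shell command python3 -m inch 'ROWS'. ROWS is JSON, a list of rows, each a list of 5 numbers: the shift along the tool's x, y, z scaled (see below), then the turn about the tool's z scaled (see below), then the closure, from 0 (fully open) to 1 (shut). A call has 1 to 10 rows; each row is the pose to reach, as a shift and turn from the pose commanded when the call began, along the tool's axes at that moment; what a row does not reach only later rows make up. The controller multiplies each number of a shift by 100 cm and each number of a turn by 120 degrees. A row lasts 1/8 s, in which the tool goes at most 62.5 mm and 10.7 degrees, less where a joint would pass 70% of its speed; a pose out of reach is approached as far as the arm can. A call with a number of a shift or a turn outside -1 to 1 is refused whole. A call with a gripper value outside its range is refused whole. The fingers move at their own pace and stop on an object; the grip force is fixed at half the most. Time passes only in rows, so rows that repeat a pose let the fingers close. It gives the time, the measured TCP pose, the force and the opening at its end, in the units of the state.
- bot.get_obs(): the state, without advancing time (a new reading comes with each control period).
- bot.camera(name): name is "side" or "top" or "wrist"; returns the picture (400x640x3 uint8, red, green, blue); there is no depth.
- bot.calibration(name): a dict with "intrinsics" (3x3 intrinsics, pixels), "xyz" and "attitude" of the camera in the world; the wrist camera has in their place "tool_from_camera" (4x4, takes a point from camera to tool coordinates, whose origin is the TCP and whose axes are the flange's). Camera axes: x right, y down, z forward; pixel columns grow to the right and rows downward; lengths in m; the calibration is good to about 2 mm. The wrist camera is an equidistant fisheye: a pixel r from the principal point sees the ray r / f radians off the axis. A picture is of the moment at which its call begins: read the wrist's pose just before it. calibration takes no time and is no camera call.
- bot.job_done(): hands the job in, once; it reports no verdict.
Trained networks look in the newest picture that a camera, given by its name, has taken for a name from the list of things; names that differ only in an ending like _2 or _b are one class to them, and where a whole thing is asked for, a point or a joint stands for the part that bears it (a point fixed in the world has none). Each returns a list of dicts, best first, with "score" (0 to 1); they miss things now and then, are a little off and sometimes report something else, mostly with a low value. They report only what shows in the picture. A call takes as long as a camera call.
- bot.masks_of(camera, target): "pixels" (400x640 bool, what is visible of it) and "extent" ([left, top, width, height] as shares, 0 to 1, of the picture: columns of its width, rows of its height, round what is visible of it).
- bot.spot_point(camera, target): "point" ([column, row] as shares, 0 to 1, of the picture: columns of its width, rows of its height: a listed point, or the origin of a listed thing).
The state is a dict: "clock": time; "joint_pos": joint angles; "joint_vel": joint speeds; "tau": joint torques, N m; "eef_pos": TCP position; "tool_rot": TCP orientation; "ft_force": force on the tool from outside, world axes, zero at the start; "ft_torque": the same for the moment, N m; "grip_width": finger opening in m.
Only numpy, scipy, OpenCV 4.12 (cv2) and the standard library are available. Lean on these libraries where they do the work, as an engineer would, in place of code of your own. Each camera call takes 0.05 s, during which the arm holds its last target.

## Working session

There is one attempt and no reset: what is moved stays moved. The work goes in short steps, Python scripts to look and compute and a shell command to move; the robot and the scene stay as the last step left them, time stands still between calls to the robot, and variables do not carry over. Pictures are saved under pics/ and viewed, and the job is handed in when it is done.

```bash
ls; mkdir -p pics; python3 - <<'E'
from workcell import bot
import cv2
o=bot.get_obs();print(o)
for n in("side","top","wrist"):
    c=bot.calibration(n);print(n,c)
    im=bot.camera(n);cv2.imwrite(f"pics/{n}0.png",im[:,:,::-1])
E
```

```text
pics
{'clock': 0.0, 'joint_pos': array([ 1.34797448e+00,  2.41414060e-01,  3.71440733e-03,  1.33516514e+00,
       -1.12634050e-05,  1.57084214e+00]), 'joint_vel': array([-4.04183087e-04, -1.59183083e-03,  2.00500364e-06,  1.75287043e-04,
        1.83239083e-03, -1.31273331e-03]), 'tau': array([-1.11177935e-03, -3.72318578e+01,  2.52406991e+01,  1.70057552e-02,
       -1.30142826e-04, -1.31085052e-06]), 'eef_pos': array([0.11034591, 0.4869805 , 0.2057087 ]), 'tool_rot': array([ 1.11203287e-01,  9.93797142e-01, -1.02844774e-03, -1.09366083e-04]), 'ft_force': array([ 0.58997675, -0.25856144,  0.40898068]), 'ft_torque': array([0.01393175, 0.00020918, 0.02136514]), 'grip_width': 0.08560378115617968}
side {'intrinsics': array([[461.53600087,   0.        , 315.52013035],
       [  0.        , 461.53600087, 204.23641751],
       [  0.        ,   0.        ,   1.        ]]), 'xyz': array([0.33881119, 1.12381189, 0.44387759]), 'attitude': array([-0.09363503,  0.85242278, -0.50999326,  0.06719194])}
top {'intrinsics': array([[432.09530659,   0.        , 314.70104066],
       [  0.        , 432.09530659, 186.9363633 ],
       [  0.        ,   0.        ,   1.        ]]), 'xyz': array([0.40131039, 0.37955433, 0.90524509]), 'attitude': array([-0.70205743,  0.7097765 , -0.04394371,  0.03743852])}
wrist {'intrinsics': array([[309.70691629,   0.        , 313.84624051],
       [  0.        , 309.70691629, 196.28539893],
       [  0.        ,   0.        ,   1.        ]]), 'tool_from_camera': array([[-2.56694268e-04, -9.55938814e-01, -2.93565867e-01,
         7.47098004e-02],
       [ 9.99999384e-01,  7.15420956e-05, -1.10736299e-03,
        -1.23163218e-04],
       [ 1.07957358e-03, -2.93565970e-01,  9.55938207e-01,
        -1.67225063e-01],
       [ 0.00000000e+00,  0.00000000e+00,  0.00000000e+00,
         1.00000000e+00]])}
```

View pics/top0.png

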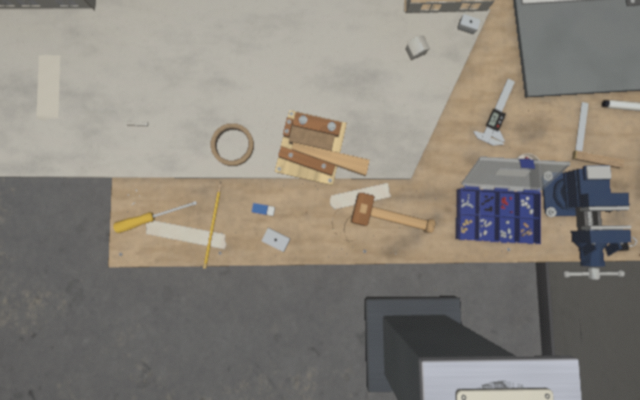

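View pics/side0.png

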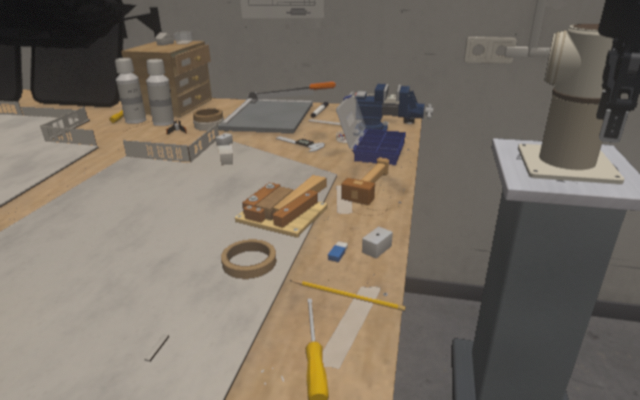

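```bash
cat > h.py <<'E'
from workcell import bot
import cv2,numpy as np
from scipy.spatial.transform import Rotation as R
def ray(cam,uv):
    c=bot.calibration(cam);K=c['intrinsics']
    d=np.linalg.inv(K)@np.array([uv[0],uv[1],1.]); r=R.from_quat(c['attitude']).as_matrix()@d
    return c['xyz'],r
def onz(cam,uv,z):
    p,r=ray(cam,uv); return p+r*(z-p[2])/r[2]
def proj(cam,P):
    c=bot.calibration(cam);q=R.from_quat(c['attitude']).as_matrix().T@(np.array(P)-c['xyz']);k=c['intrinsics']@q;return k[:2]/k[2]
def spot(cam,t,z):
    out=[]
    for s in bot.spot_point(cam,t)[:2]:
        uv=np.array(s['point'])*[640,400]; out.append((round(s['score'],2),uv.round(1),onz(cam,uv,z).round(4)))
    return out
def tri(uvt,uvs):
    p1,r1=ray('top',uvt);p2,r2=ray('side',uvs)
    A=np.stack([r1,-r2],1);s=np.linalg.lstsq(A,p2-p1,rcond=None)[0]
    a=p1+r1*s[0];b=p2+r2*s[1];return (a+b)/2,np.linalg.norm(a-b)
E
python3 - <<'E'
from h import *
for cam in('top','side'):
    for t,z in(('wedge_butt',.031),('wedge',.019),('mallet_grip',.02),('mallet',0),('jig',.007),('block',.019),('tape_roll',.007),('steel_weight',0),('rubber',0)):
        print(cam,t,spot(cam,t,z))
E
```

```text
top wedge_butt [(0.75, array([371.5, 168.7]), array([0.5388, 0.2541, 0.031 ]))]
top wedge [(0.73, array([369.9, 171.1]), array([0.5357, 0.2558, 0.019 ]))]
top mallet_grip [(0.93, array([380.7, 216.1]), array([0.4421, 0.2363, 0.02  ]))]
top mallet [(0.66, array([360.2, 208.9]), array([0.4586, 0.2757, 0.    ])), (0.18, array([235. , 144.5]), array([0.5987, 0.5393, 0.    ]))]
top jig [(0.62, array([308. , 149.4]), array([0.5852, 0.3839, 0.007 ]))]
top block [(0.66, array([311. , 138.3]), array([0.6062, 0.3774, 0.019 ]))]
top tape_roll [(0.63, array([234.9, 144.3]), array([0.5976, 0.5383, 0.007 ]))]
top steel_weight [(0.81, array([272.6, 241.1]), array([0.3936, 0.4594, 0.    ]))]
top rubber [(0.59, array([263.1, 210.1]), array([0.4583, 0.4792, 0.    ]))]
side wedge_butt [(0.64, array([318.7, 183.1]), array([0.5378, 0.2801, 0.031 ]))]
side wedge [(0.96, array([319. , 187.9]), array([0.5378, 0.2785, 0.019 ]))]
side mallet_grip [(0.75, array([369.5, 182.1]), array([0.4379, 0.2324, 0.02  ])), (0.68, array([284.2, 215.2]), array([0.5755, 0.4061, 0.02  ]))]
side mallet [(0.67, array([353.7, 198.3]), array([0.4646, 0.275 , 0.    ]))]
side jig [(0.77, array([282.6, 213.1]), array([0.5883, 0.3766, 0.007 ])), (0.38, array([251.5, 262.4]), array([0.5904, 0.5454, 0.007 ]))]
side block [(0.65, array([275.6, 207.5]), array([0.6012, 0.3786, 0.019 ]))]
side tape_roll [(0.83, array([247.1, 264. ]), array([0.5959, 0.5511, 0.007 ]))]
side steel_weight [(0.66, array([375.6, 247.7]), array([0.3984, 0.4511, 0.    ]))]
side rubber [(0.6, array([333.9, 252.9]), array([0.466 , 0.4812, 0.    ]))]
```

```bash
python3 -m inch '[[-0.1,-0.04,0,-0.2,0],[-0.2,-0.08,0,-0.4,0],[-0.28,-0.12,0,-0.5,0],[-0.32,-0.15,0,-0.6,0],[-0.35,-0.17,0,-0.7,0],[-0.35,-0.17,0,-0.72,0],[-0.35,-0.17,0,-0.72,0],[-0.35,-0.17,0,-0.72,0],[-0.35,-0.17,0,-0.72,0],[-0.35,-0.17,0,-0.72,0]]'
python3 - <<'E'
from h import *
o=bot.get_obs();print(o['joint_pos'].round(3),o['eef_pos'],o['tool_rot'])
im=bot.camera('wrist');cv2.imwrite("pics/wrist1.png",im[:,:,::-1])
for t in('wedge_butt','wedge','mallet_grip','mallet','jig','block'):
    print(t,[(round(s['score'],2),(np.array(s['point'])*[640,400]).round(1)) for s in bot.spot_point('wrist',t)])
E
```

```text
clock: 2.3
eef_pos: [0.4145, 0.2442, 0.2066]
tool_rot: [-0.598, 0.801, 0.0, -0.0]
ft_force: [0.4, -0.3, 0.5]
grip_width: 0.0856
[ 0.532  0.203 -0.043  1.325  0.    -0.75 ] [0.4144874  0.24421184 0.20655719] [-5.98065723e-01  8.01447059e-01  1.95045144e-05 -3.76767563e-05]
wedge_butt [(0.79, array([215.2, 215. ]))]
wedge [(0.95, array([222.9, 208.5]))]
mallet_grip [(0.96, array([281.9, 165.4])), (0.44, array([218.7, 213.3]))]
mallet [(0.83, array([289.4, 198.6])), (0.4, array([284.5, 162.2]))]
jig [(0.72, array([224.5, 292. ])), (0.27, array([365.9, 300.2]))]
block []
```

View pics/wrist1.png

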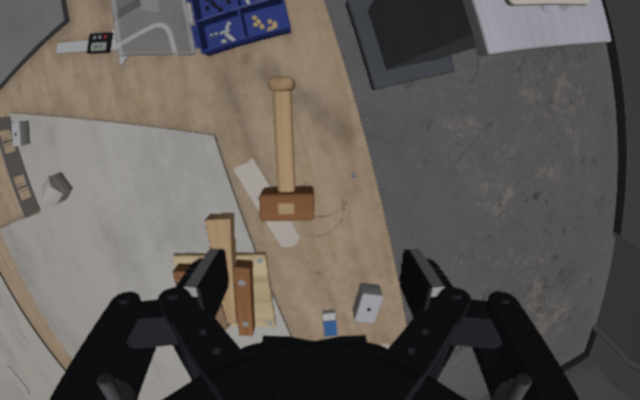

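```bash
cat >> h.py <<'E'
def wz(uv,z,o=None):
    o=o or bot.get_obs();c=bot.calibration('wrist');K=c['intrinsics'];T=c['tool_from_camera']
    x=np.array([uv[0]-K[0,2],uv[1]-K[1,2]]);r=np.linalg.norm(x);th=r/K[0,0]
    d=np.array([*(x/r*np.sin(th)),np.cos(th)])
    Rt=R.from_quat(o['tool_rot']).as_matrix();d=Rt@T[:3,:3]@d;p=o['eef_pos']+Rt@T[:3,3]
    return p+d*(z-p[2])/d[2]
E
python3 - <<'E'
from h import *
o=bot.get_obs()
im=bot.camera('wrist')
cv2.imwrite('pics/crop1.png',cv2.resize(im[60:360,150:350,::-1],None,fx=2,fy=2,interpolation=cv2.INTER_CUBIC)[:600])
print('grip',wz((281.9,165.4),.02,o),'mallet',wz((289.4,198.6),0,o))
print('butt',wz((215.2,215),.031,o), 'wedge',wz((222.9,208.5),.019,o),'jig',wz((224.5,292),.007,o))
for t,z in(('mallet',.036),('wedge',.043)):
    m=bot.masks_of('wrist',t)
    for k in m[:1]:
        M=k['pixels'];print(t,k['score'],M.sum())
        ys,xs=np.nonzero(M);P=np.array([wz((x,y),z,o)[:2] for x,y in zip(xs,ys)])
        rect=cv2.minAreaRect((P*1000).astype(np.float32));print(rect,cv2.boxPoints(rect).round(1).tolist())
        if t=='mallet':
            for r in range(90,185,12):
                c=xs[ys==r]
                if len(c):print(r,c.min(),c.max(),wz(((c.min()+c.max())/2,r),.03,o)[:2].round(4))
E
```

```text
grip [0.44882128 0.22994445 0.02      ] mallet [0.45601743 0.27671519 0.        ]
butt [0.54529084 0.26231963 0.031     ] wedge [0.53735822 0.26016781 0.019     ] jig [0.59187228 0.38427656 0.007     ]
mallet 0.9 4157Traceback (most recent call last):
  File "<stdin>", line 11, in <module>
  File "h.py", line 22, in wz
    o=o or bot.get_obs();c=bot.calibration('wrist');K=c['intrinsics'];T=c['tool_from_camera']
                           ~~~~~~~~~~~~~~~^^^^^^^^^
ValueError: time passes only in moves, steps and waits
```

View pics/crop1.png

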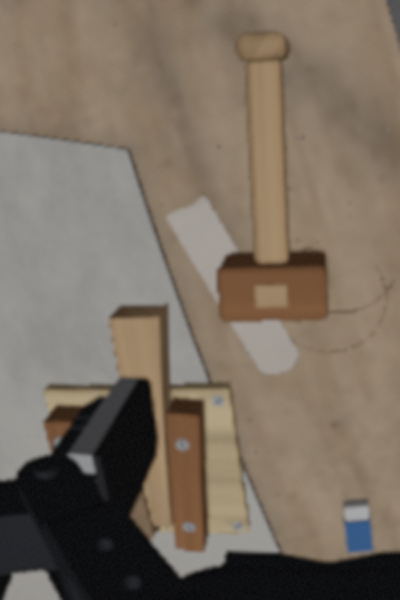

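```bash
cat >> h.py <<'E'
_C={}
_cal=bot.calibration
def cal(n):
    if n not in _C:_C[n]=_cal(n)
    return _C[n]
class _B:
    def __getattr__(s,a): return cal if a=='calibration' else getattr(_bot,a)
_bot=bot; bot=_B()
E
python3 - <<'E'
from h import *
o=bot.get_obs()
for t,z in(('mallet',.03),('wedge',.043)):
    m=bot.masks_of('wrist',t)
    for k in m[:1]:
        M=k['pixels'];print(t,k['score'],M.sum(),o['clock'])
        ys,xs=np.nonzero(M)
        rng=range(95,184,11) if t=='mallet' else range(210,320,12)
        A=[]
        for r in rng:
                c=xs[ys==r]
                if len(c):
                    a=wz((c.min()-.5,r),z,o);b=wz((c.max()+.5,r),z,o);A.append((a+b)/2)
                    print(r,c.min(),c.max(),a[:2].round(4),b[:2].round(4))
        A=np.array(A);f=np.polyfit(A[:,1],A[:,0],1);print('fit x=a y+b',f,np.degrees(np.arctan(f[0])))
# edge points from crop (crop/2+offset)
for n,p,z in(('butt L top',(206,214),.043),('butt R top',(233,213.5),.043),('butt L bot',(208.5,220),.043),('butt R bot',(232,219),.043),('head TL',(260.5,187),.04),('head TR',(313.5,186.5),.04),('head BL',(261,216),.04),('head BR',(313.5,219),.04),('base edgeL',(173,254),.019),('baseR',(265,253),.019),('baseBR',(273,325),.019)):
    print(n,wz(p,z,o).round(4))
E
```

```text
mallet 0.9 4157 2.75
95 273 291 [0.4336 0.1493] [0.4137 0.1557]
106 273 291 [0.4373 0.161 ] [0.4172 0.1674]
117 273 292 [0.4409 0.1728] [0.4197 0.1794]
128 274 292 [0.4435 0.1849] [0.4233 0.1912]
139 273 294 [0.4483 0.1964] [0.4248 0.2036]
150 274 293 [0.4511 0.2086] [0.4295 0.2152]
161 275 294 [0.4539 0.2209] [0.4321 0.2275]
172 276 295 [0.4567 0.2334] [0.4348 0.24  ]
183 277 294 [0.4597 0.2461] [0.4397 0.252 ]
fit x=a y+b [0.26504463 0.38356028] 14.844616459428002
butt L top [0.5509 0.2548 0.043 ]
butt R top [0.518  0.2634 0.043 ]
butt L bot [0.5508 0.2627 0.043 ]
butt R bot [0.5218 0.2695 0.043 ]
head TL [0.4767 0.2432 0.04  ]
head TR [0.4192 0.2596 0.04  ]
head BL [0.4878 0.2763 0.04  ]
head BR [0.4302 0.2969 0.04  ]
base edgeL [0.6356 0.3021 0.019 ]
baseR [0.5063 0.3328 0.019 ]
baseBR [0.5382 0.4512 0.019 ]
```

```bash
python3 -m inch '[[0.004,-0.033,0.05,-0.014,0],[0.004,-0.033,0.1,-0.014,0],[0.004,-0.033,0.12,-0.014,0],[0.004,-0.033,0.12,-0.014,0]]'
python3 - <<'E'
from h import *
o=bot.get_obs();print(o['eef_pos'],o['tool_rot'])
im=bot.camera('wrist');cv2.imwrite("pics/wrist2.png",im[:,:,::-1])
print([(round(s['score'],2),np.array(s['point'])*[640,400],wz(np.array(s['point'])*[640,400],.02,o).round(4)) for s in bot.spot_point('wrist','mallet_grip')])
m=bot.masks_of('wrist','mallet')[0]['pixels'];ys,xs=np.nonzero(m)
for r in range(ys.min(),ys.max(),12):
    c=xs[ys==r];print(r,c.min(),c.max(),wz(((c.min()+c.max())/2,r),.03,o)[:2].round(4))
E
```

```text
clock: 3.35
eef_pos: [0.4433, 0.2305, 0.0848]
tool_rot: [-0.611, 0.792, 0.0, -0.002]
ft_force: [-0.2, 0.2, 0.1]
grip_width: 0.0859
[0.44325595 0.23048102 0.08479653] [-6.10807570e-01  7.91775695e-01  3.99777548e-04 -2.28084528e-03]
[(0.87, array([307.52, 197.32]), array([0.4472, 0.2259, 0.02  ]))]
68 300 320 [0.4201 0.1317]
80 292 330 [0.4217 0.1403]
92 299 323 [0.4239 0.1487]
104 299 323 [0.4261 0.157 ]
116 298 323 [0.4286 0.1652]
128 297 323 [0.4312 0.1735]
140 297 323 [0.4334 0.1819]
152 299 324 [0.4346 0.1906]
164 299 324 [0.4369 0.1992]
176 298 324 [0.4395 0.2078]
188 298 322 [0.4426 0.2165]
200 298 322 [0.445  0.2255]
212 298 323 [0.4471 0.2349]
224 298 323 [0.4496 0.2444]
236 275 348 [0.4515 0.2545]
248 273 351 [0.4538 0.2647]
260 272 351 [0.457  0.2752]
272 273 349 [0.4604 0.2862]
```

View pics/wrist2.png

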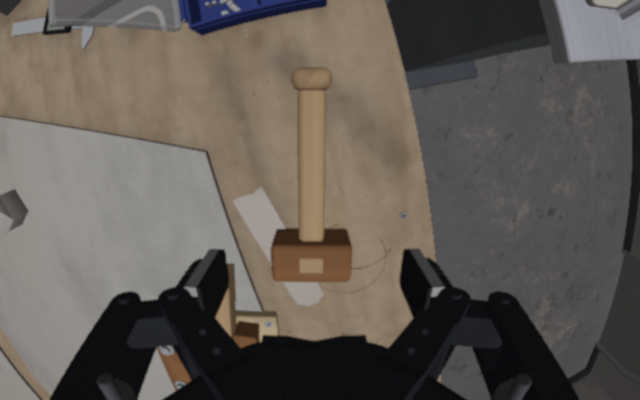

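```bash
python3 -m inch '[[0.002,-0.003,0.04,0,0],[0.002,-0.003,0.075,0,0],[0.002,-0.003,0.08,0,0],[0.002,-0.003,0.08,0,0],[0.002,-0.003,0.08,0,1],[0.002,-0.003,0.08,0,1],[0.002,-0.003,0.08,0,1],[0.002,-0.003,0.08,0,1],[0.002,-0.003,0.08,0,1],[0.002,-0.003,0.08,0,1]]'
python3 -m inch '[[0,0,0,0,1],[0,0,0,0,1],[0,0,-0.03,0,1],[0,0,-0.08,0,1],[0,0,-0.1,0,1],[0,0,-0.1,0,1],[0,0,-0.1,0,1]]'
python3 - <<'E'
from h import *
o=bot.get_obs();print(o['eef_pos'],o['tool_rot'],o['grip_width'])
for n in('wrist','side'):
    im=bot.camera(n);cv2.imwrite(f"pics/{n}3.png",im[:,:,::-1])
E
```

```text
clock: 4.75
eef_pos: [0.4477, 0.2291, 0.0074]
tool_rot: [-0.611, 0.792, 0.0, 0.001]
ft_force: [-0.8, 0.4, 5.5]
grip_width: -0.0001
clock: 5.62
eef_pos: [0.4463, 0.2282, 0.1053]
tool_rot: [-0.611, 0.792, 0.0, -0.001]
ft_force: [-0.4, -0.1, 0.7]
grip_width: -0.0001
[0.44631691 0.22818577 0.10529937] [-6.10906652e-01  7.91701835e-01  1.94590170e-04 -1.10837352e-03] -0.00014122253562066803
```

View pics/wrist3.png

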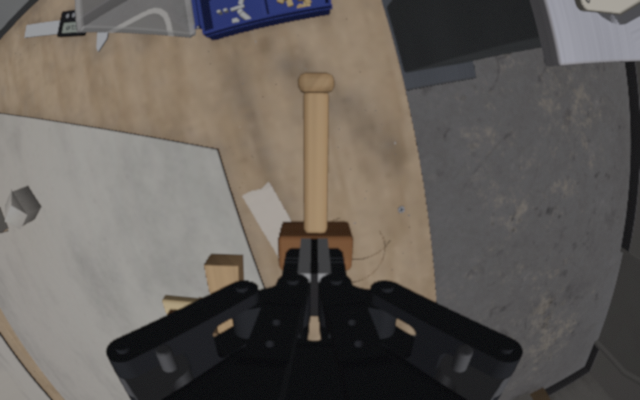

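View pics/side3.png

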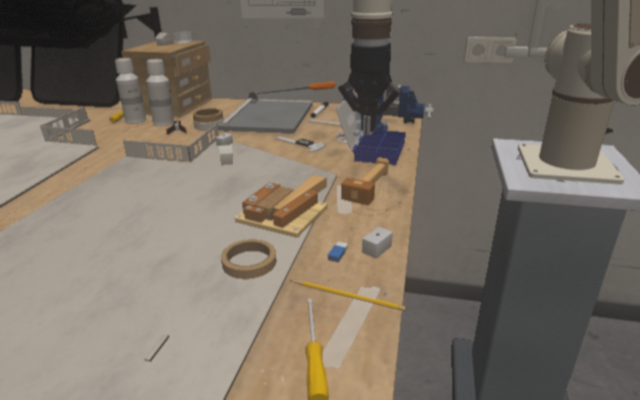

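```bash
cat >> h.py <<'E'
def wproj(P,o):
    c=bot.calibration('wrist');K=c['intrinsics'];T=c['tool_from_camera']
    t=R.from_quat(o['tool_rot']).as_matrix().T@(np.array(P)-o['eef_pos']);q=T[:3,:3].T@(t-T[:3,3])
    th=np.arctan2(np.hypot(q[0],q[1]),q[2]);return K[:2,2]+K[0,0]*th*q[:2]/np.hypot(q[0],q[1])
E
python3 - <<'E'
from h import *
o=bot.get_obs();e=o['eef_pos']
print('tcp px',wproj(e,o),'below tcp z.02',wproj([e[0],e[1],.02],o),'side',proj('side',e))
im=bot.camera('wrist');im=bot.camera('top');cv2.imwrite('pics/top3.png',cv2.resize(im[150:300,250:450,::-1],None,fx=4,fy=4,interpolation=cv2.INTER_CUBIC))
im=bot.camera('side');cv2.imwrite('pics/side3c.png',cv2.resize(im[80:230,250:450,::-1],None,fx=4,fy=4,interpolation=cv2.INTER_CUBIC))
for c in('top','side'):
  for t,z in(('mallet_grip',.02),('mallet',0)): print(c,t,spot(c,t,z))
m=bot.masks_of('wrist','mallet')[0]['pixels'];ys,xs=np.nonzero(m)
for r in range(ys.min(),ys.max(),12):
    c=xs[ys==r];print(r,c.min(),c.max(),wz(((c.min()+c.max())/2,r),.03,o)[:2].round(4))
E
```

```text
tcp px [314.25839225 234.96285644] below tcp z.02 [313.8668404  194.11745751] side [367.26494659 143.54535293]
top mallet_grip [(0.97, array([383.8, 213.2]), array([0.448 , 0.2297, 0.02  ]))]
top mallet [(0.95, array([362. , 208.4]), array([0.4596, 0.2719, 0.    ]))]
side mallet_grip [(0.87, array([367. , 181.9]), array([0.4432, 0.2324, 0.02  ])), (0.64, array([279.7, 209.4]), array([0.5906, 0.3861, 0.02  ]))]
side mallet [(0.74, array([353.8, 198.7]), array([0.4642, 0.2766, 0.    ]))]
72 316 325 [0.4156 0.132 ]
84 298 333 [0.4217 0.1402]
96 302 328 [0.4245 0.1492]
108 302 329 [0.4265 0.1584]
120 303 329 [0.4285 0.1676]
132 303 327 [0.4316 0.1765]
144 303 327 [0.434  0.1857]
156 303 327 [0.4365 0.195 ]
168 303 327 [0.4389 0.2044]
180 303 327 [0.4414 0.2139]
192 303 327 [0.444  0.2237]
204 303 326 [0.447  0.2335]
216 303 326 [0.4496 0.2438]
228 280 349 [0.4524 0.2543]
240 278 352 [0.4548 0.2652]
252 278 351 [0.4582 0.2764]
264 278 351 [0.4612 0.2881]
```

View pics/side3c.png

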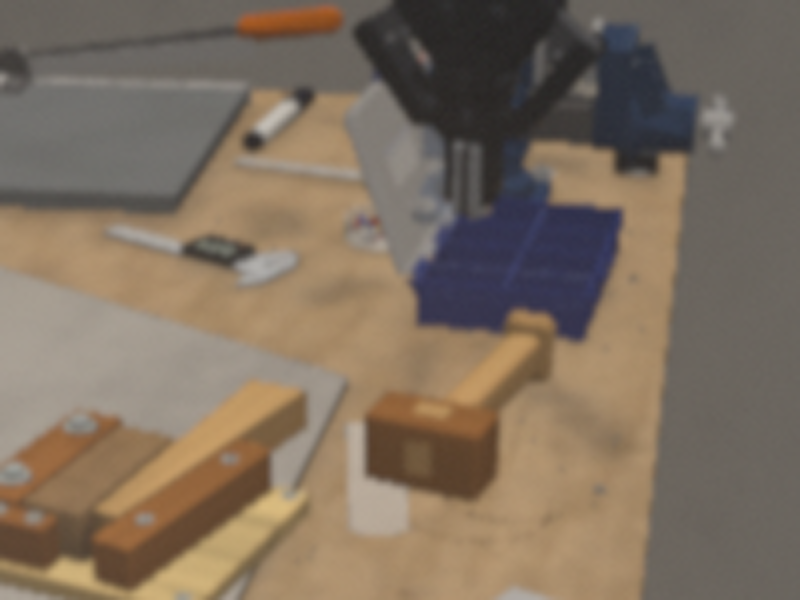

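View pics/top3.png

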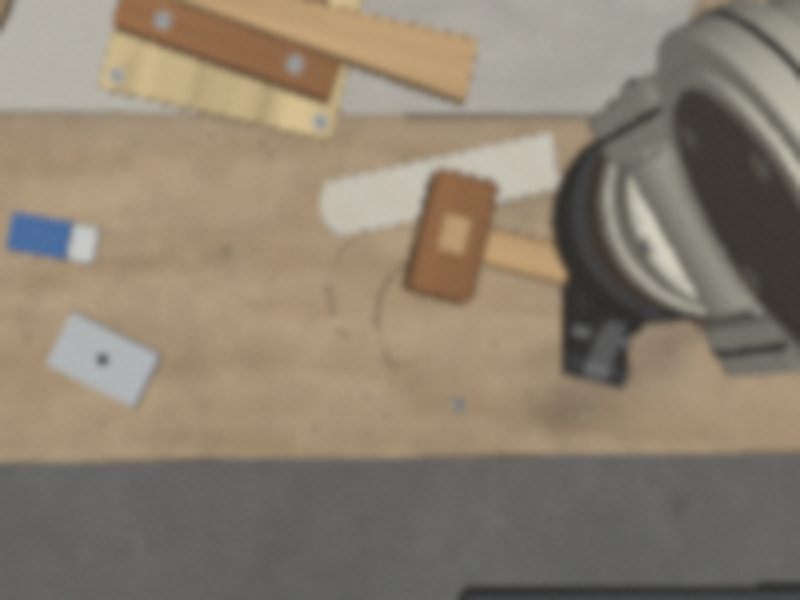

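```bash
python3 - <<'E'
from h import *
o=bot.get_obs();e=o['eef_pos']
for z in(.105,.115,.12,.125,.13,.135): print(z,proj('side',[e[0],e[1],z]).round(1),wproj([e[0],e[1],z],o).round(1))
im=cv2.imread('pics/wrist3.png');cv2.imwrite('pics/w3c.png',cv2.resize(im[200:350,215:415],None,fx=4,fy=4,interpolation=cv2.INTER_CUBIC))
E
```

```text
0.105 [366.7 143.6] [314.3 234. ]
0.115 [366.9 139. ] [314.3 241.2]
0.12 [366.9 136.6] [314.3 245. ]
0.125 [367.  134.3] [314.3 249.1]
0.13 [367.1 132. ] [314.3 253.4]
0.135 [367.2 129.6] [314.4 258. ]
```

View pics/w3c.png

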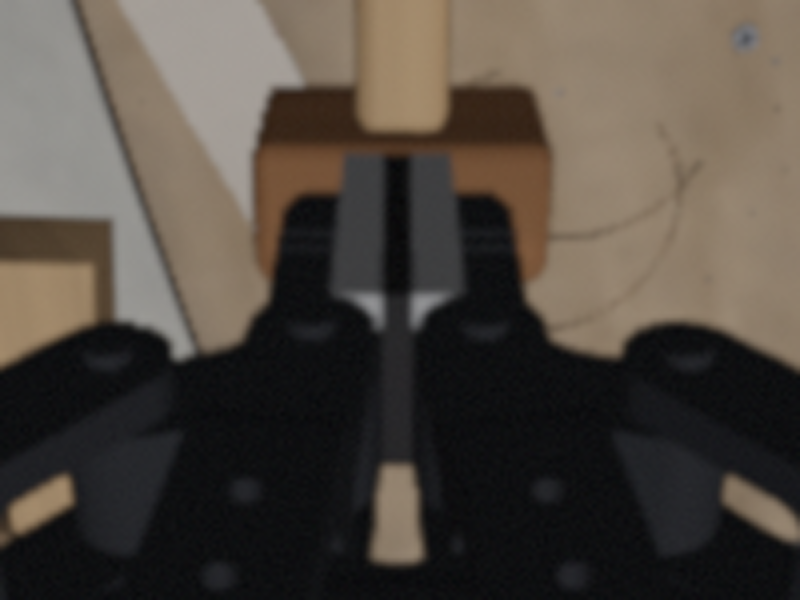

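```bash
python3 - <<'E'
from h import *
o=bot.get_obs();e=o['eef_pos'];Rt=R.from_quat(o['tool_rot']).as_matrix()
for z in(0,-.01,-.02,-.03,-.04,-.05): 
  print(z,[wproj(e+Rt@np.array([x,y,z]),o).round(1).tolist() for x,y in((.011,0),(.011,.01),(0,.0))],proj('side',e+Rt@np.array([0,0,z])).round(1))
E
```

```text
0 [[314.3, 217.6], [331.6, 217.6], [314.3, 235.0]] [366.7 142.9]
-0.01 [[314.3, 224.1], [332.5, 224.1], [314.3, 242.2]] [366.9 138.3]
-0.02 [[314.3, 231.4], [333.6, 231.4], [314.3, 250.3]] [367.  133.6]
-0.03 [[314.4, 239.6], [334.8, 239.5], [314.3, 259.3]] [367.2 128.9]
-0.04 [[314.4, 248.8], [336.2, 248.7], [314.4, 269.4]] [367.4 124.2]
-0.05 [[314.4, 259.2], [337.7, 259.1], [314.4, 280.7]] [367.5 119.4]
```

```bash
python3 -m inch '[[0,0,0.02,0,0],[0,0,0.02,0,0],[0,0,0.02,0,0],[0,0,0.04,0,0],[0,0,0.08,0,0],[0,0,0.1,0,0],[0,0,0.1,0,0]]'
python3 -m inch '[[0,0,0.008,0,0],[0,0,0.015,0,0],[0,0,0.015,0,0]]'
python3 - <<'E'
from h import *
o=bot.get_obs();print(o['eef_pos'],o['ft_force'],o['grip_width'])
im=bot.camera('side');cv2.imwrite('pics/side4c.png',cv2.resize(im[80:230,250:450,::-1],None,fx=4,fy=4,interpolation=cv2.INTER_CUBIC))
E
```

```text
clock: 7.0
eef_pos: [0.4462, 0.2282, 0.0058]
tool_rot: [-0.611, 0.792, 0.0, -0.001]
ft_force: [-0.2, -0.0, -0.8]
grip_width: 0.0852
clock: 7.38
eef_pos: [0.4471, 0.2286, -0.0084]
tool_rot: [-0.611, 0.792, 0.0, -0.0]
ft_force: [-0.2, 0.5, -0.3]
grip_width: 0.0853
[ 0.44707364  0.22861351 -0.00844239] [-0.21019779  0.49282597 -0.28702815] 0.08525888536226685
```

View pics/side4c.png

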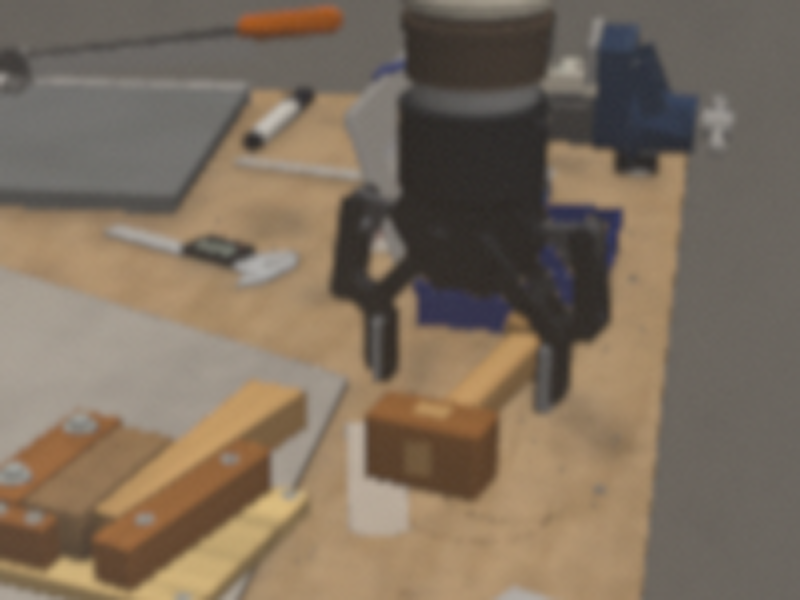

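```bash
python3 -m inch '[[0,0,0.006,0,0],[0,0,0.009,0,0],[0,0,0.009,0,0],[0,0,0.009,0,1],[0,0,0.009,0,1],[0,0,0.009,0,1],[0,0,0.009,0,1],[0,0,0.009,0,1],[0,0,0.009,0,1],[0,0,0.009,0,1]]'
python3 - <<'E'
from h import *
o=bot.get_obs();print(o['eef_pos'],o['ft_force'],o['grip_width'])
im=bot.camera('side');cv2.imwrite('pics/side5c.png',cv2.resize(im[80:230,250:450,::-1],None,fx=4,fy=4,interpolation=cv2.INTER_CUBIC))
E
```

```text
clock: 8.68
eef_pos: [0.4473, 0.2288, -0.0171]
tool_rot: [-0.611, 0.792, 0.0, 0.0]
ft_force: [-1.0, 0.0, 4.3]
grip_width: 0.0188
[ 0.44731621  0.22881804 -0.01712459] [-0.95004756  0.0370375   4.26309517] 0.018765030454363535
```

View pics/side5c.png

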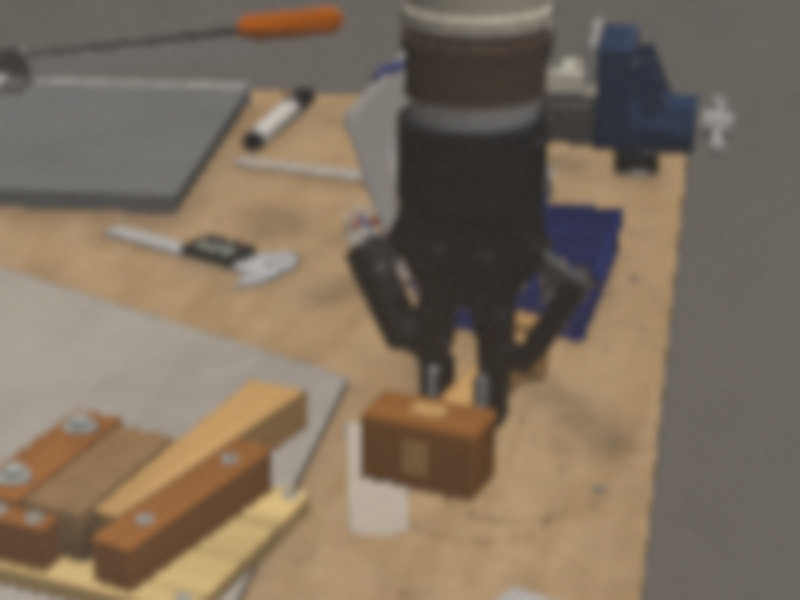

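```bash
python3 -m inch '[[0,0,-0.02,0,1],[0,0,-0.07,0,1],[0,0,-0.11,0,1],[0,0,-0.11,0,1],[0,0,-0.11,0,1]]'
python3 - <<'E'
from h import *
o=bot.get_obs();print(o['eef_pos'],o['ft_force'],o['grip_width'])
for p,z in(((368.75,159.5),.043),((365.5,175.75),.043)): print('top',onz('top',p,z).round(4))
for p,z in(((316.25,175.25),.043),((326.25,178),.043)): print('side',onz('side',p,z).round(4))
print(tri((368.75,159.5),(316.25,175.25)),tri((365.5,175.75),(326.25,178)))
im=bot.camera('side');cv2.imwrite('pics/side6c.png',cv2.resize(im[80:230,250:450,::-1],None,fx=4,fy=4,interpolation=cv2.INTER_CUBIC))
im=bot.camera('wrist');cv2.imwrite('pics/wrist6.png',im[:,:,::-1])
E
```

```text
clock: 9.35
eef_pos: [0.4462, 0.228, 0.0912]
tool_rot: [-0.611, 0.792, 0.0, -0.001]
ft_force: [-1.6, -0.6, -2.6]
grip_width: 0.0188
[0.44615527 0.22800407 0.09122686] [-1.59043555 -0.63084444 -2.59631849] 0.018810161197863016
top [0.5558 0.2609 0.043 ]
top [0.5226 0.2683 0.043 ]
side [0.5456 0.2686 0.043 ]
side [0.5222 0.278  0.043 ]
(array([0.55211535, 0.2597483 , 0.03919591]), np.float64(0.008738612167653625)) (array([0.52385545, 0.26776544, 0.0381305 ]), np.float64(0.001055144110261805))
```

View pics/side6c.png

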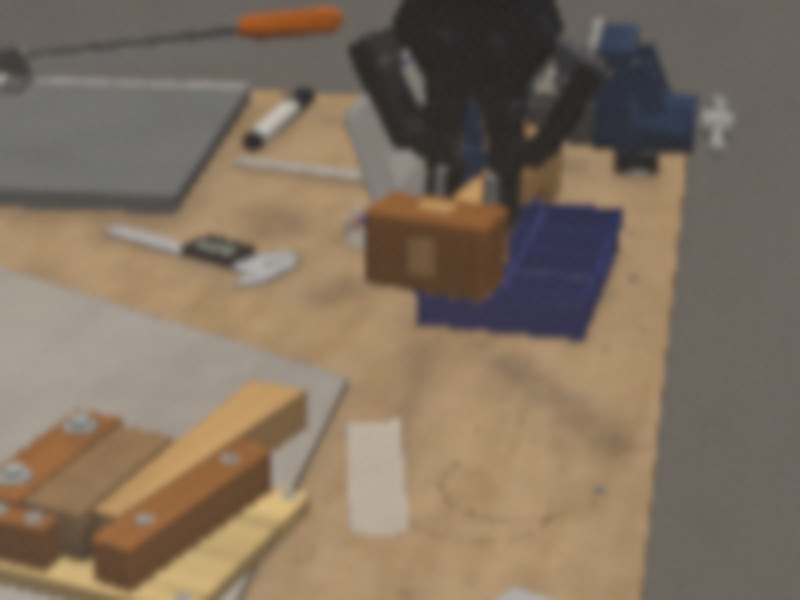

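View pics/wrist6.png

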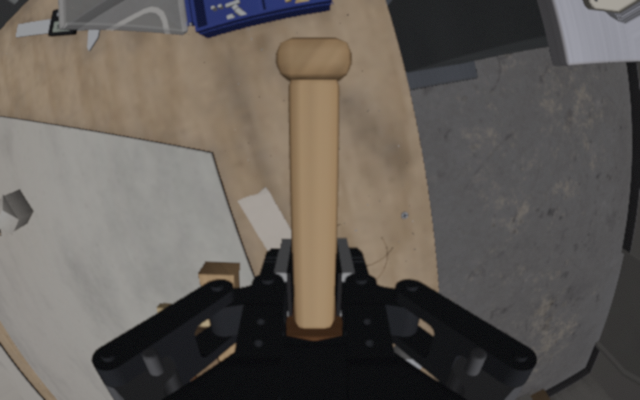

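```bash
python3 -m inch '[[0.01,-0.02,0,0.08,1],[0.017,-0.033,0,0.16,1],[0.017,-0.033,0,0.24,1],[0.017,-0.033,0,0.32,1],[0.017,-0.033,0,0.4,1],[0.017,-0.033,0,0.48,1],[0.017,-0.033,0,0.56,1],[0.017,-0.033,0,0.64,1],[0.017,-0.033,0,0.71,1],[0.017,-0.033,0,0.742,1]]'
python3 -m inch '[[0,0,0.03,0,1],[0,0,0.05,0,1],[0,0,0.05,0,1],[0,0,0.05,0,1]]'
python3 - <<'E'
from h import *
o=bot.get_obs();print(o['eef_pos'],o['ft_force'],o['grip_width'],o['joint_pos'])
im=bot.camera('side');cv2.imwrite('pics/side7c.png',cv2.resize(im[110:260,220:420,::-1],None,fx=4,fy=4,interpolation=cv2.INTER_CUBIC))
im=bot.camera('wrist');cv2.imwrite('pics/wrist7.png',im[:,:,::-1])
im=bot.camera('top');cv2.imwrite('pics/top7c.png',cv2.resize(im[90:240,250:450,::-1],None,fx=4,fy=4,interpolation=cv2.INTER_CUBIC))
for c in('top','side'):
  for t,z in(('mallet_grip',.08),('mallet',.06),('wedge_butt',.031)): print(c,t,spot(c,t,z))
E
```

```text
clock: 10.7
eef_pos: [0.4735, 0.2033, 0.0906]
tool_rot: [0.121, 0.993, -0.001, -0.002]
ft_force: [-0.6, 0.8, -2.7]
grip_width: 0.0188
clock: 11.2
eef_pos: [0.4747, 0.2038, 0.0424]
tool_rot: [0.119, 0.993, -0.0, -0.0]
ft_force: [0.5, 0.0, -1.6]
grip_width: 0.0192
[0.47467058 0.20381068 0.04235939] [ 0.51599573  0.02330834 -1.61657969] 0.01920266974818545 [ 4.05561471e-01  4.05400209e-01 -2.18162426e-01  9.48131895e-01
  1.13506194e-05  6.45111692e-01]
top mallet_grip [(0.63, array([401.6, 197.2]), array([0.4751, 0.2047, 0.08  ]))]
top mallet [(0.96, array([405.5, 174. ]), array([0.5229, 0.1911, 0.06  ]))]
top wedge_butt [(0.97, array([368.9, 169.5]), array([0.5371, 0.2595, 0.031 ]))]
side mallet_grip [(0.55, array([354.4, 150.1]), array([0.4757, 0.2061, 0.08  ]))]
side mallet [(0.83, array([332.9, 158.2]), array([0.5214, 0.2114, 0.06  ]))]
side wedge_butt [(0.96, array([320.4, 183.5]), array([0.534 , 0.2814, 0.031 ])), (0.63, array([283.3, 211.3]), array([0.5753, 0.4108, 0.031 ]))]
```

View pics/side7c.png

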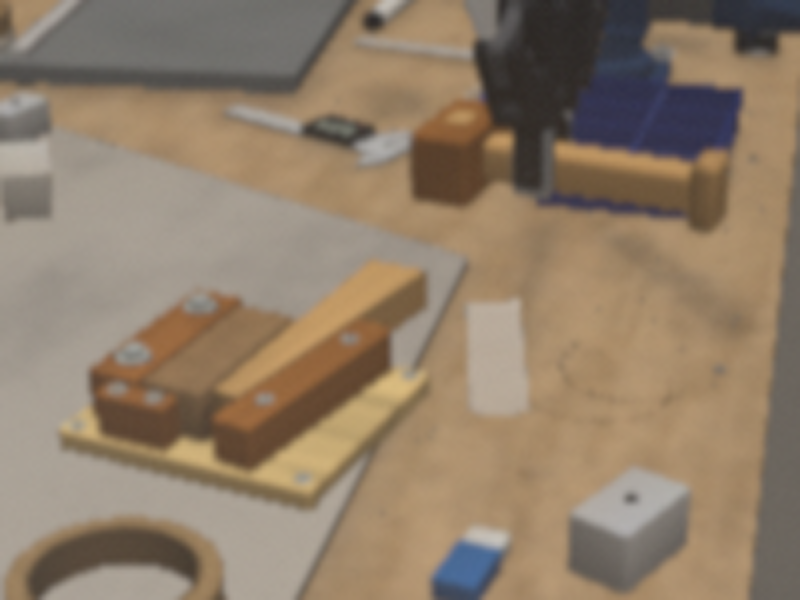

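View pics/wrist7.png

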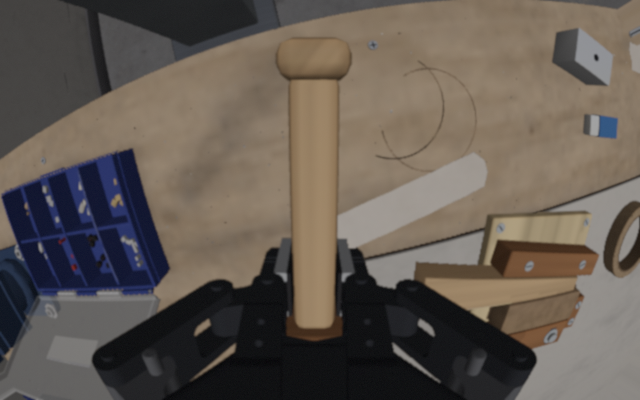

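View pics/top7c.png

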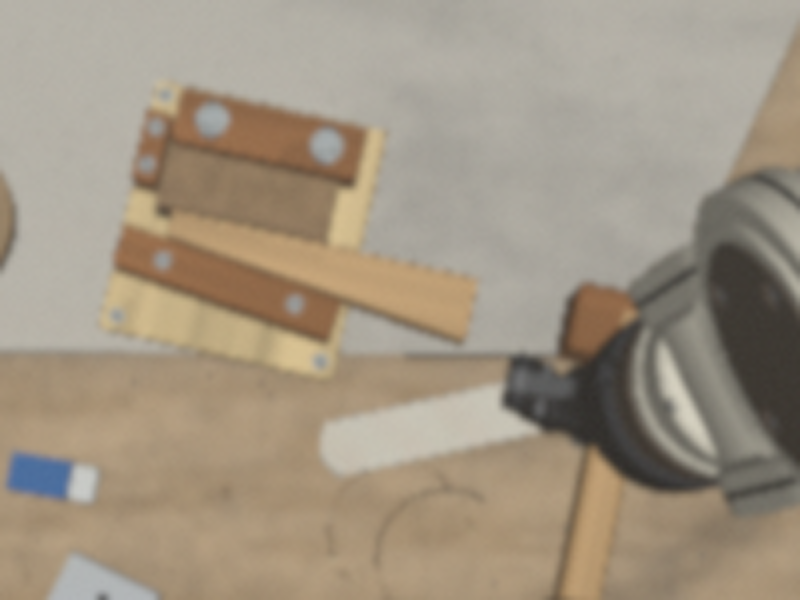

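```bash
python3 -m inch '[[0,0,0.025,0,1],[0,0,0.045,0,1],[0,0,0.045,0,1],[0,0,0.045,0,1]]'
python3 - <<'E'
from h import *
o=bot.get_obs();print(o['eef_pos'],o['ft_force'],o['grip_width'])
im=bot.camera('side');cv2.imwrite('pics/side8c.png',cv2.resize(im[110:260,220:420,::-1],None,fx=4,fy=4,interpolation=cv2.INTER_CUBIC))
im=bot.camera('top');cv2.imwrite('pics/top8c.png',cv2.resize(im[90:240,250:450,::-1],None,fx=4,fy=4,interpolation=cv2.INTER_CUBIC))
E
```

```text
clock: 12.15
eef_pos: [0.4754, 0.2041, -0.0017]
tool_rot: [0.12, 0.993, 0.0, 0.0]
ft_force: [-0.4, -0.6, -2.2]
grip_width: 0.0189
[ 0.47535408  0.20408216 -0.00173607] [-0.3773677  -0.61926912 -2.22509575] 0.018905245438450118
```

View pics/side8c.png

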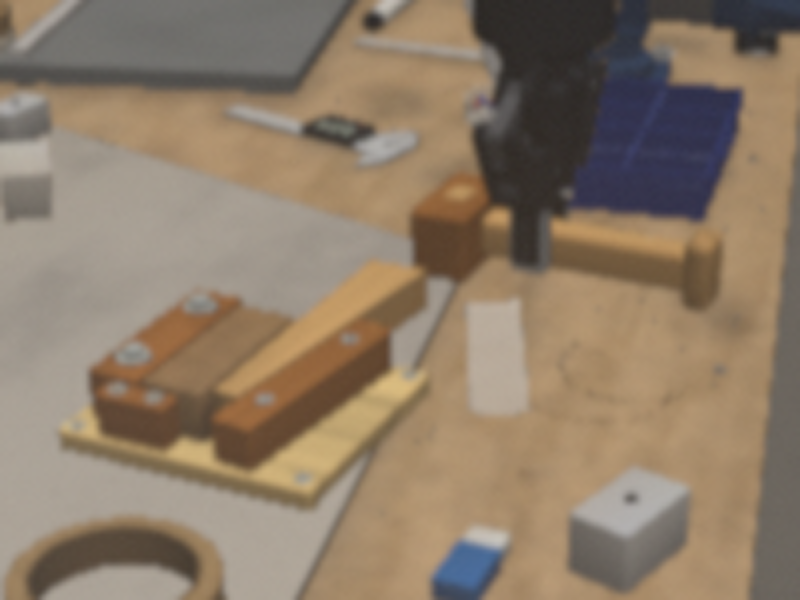

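View pics/top8c.png

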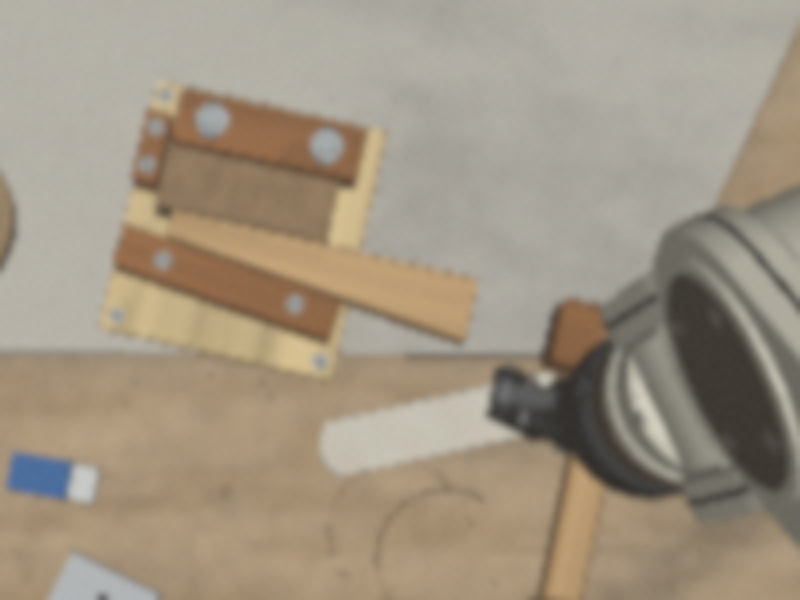

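```bash
python3 -m inch '[[0,0.016,0,0,1],[0,0.032,0,0,1],[0,0.048,0,0,1]]'
python3 -m inch '[[0,-0.012,0,0,1],[0,-0.025,0,0,1],[0,-0.025,0,0,1]]'
python3 - <<'E'
from h import *
o=bot.get_obs();print(o['eef_pos'],o['ft_force'],o['grip_width'])
im=bot.camera('top');cv2.imwrite('pics/top9c.png',cv2.resize(im[90:240,250:450,::-1],None,fx=4,fy=4,interpolation=cv2.INTER_CUBIC))
E
```

```text
clock: 12.62
eef_pos: [0.4867, 0.252, -0.0022]
tool_rot: [0.119, 0.993, 0.0, 0.0]
ft_force: [-0.3, 0.0, -2.2]
grip_width: 0.0189
clock: 13.0
eef_pos: [0.4791, 0.2244, -0.0027]
tool_rot: [0.12, 0.993, -0.001, -0.001]
ft_force: [0.5, 0.2, -3.1]
grip_width: 0.0191
[ 0.4791421   0.22444762 -0.00273105] [ 0.49447388  0.18668504 -3.13089158] 0.019069555691663628
```

View pics/top9c.png

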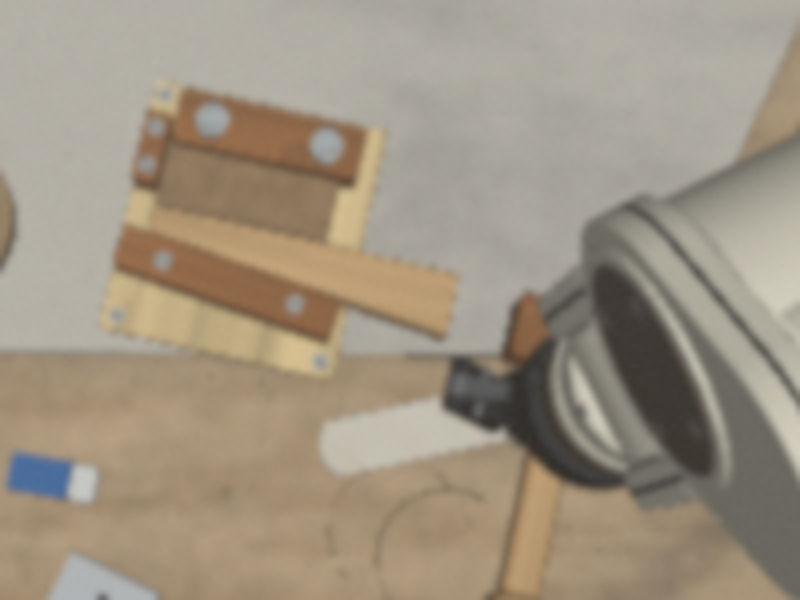

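```bash
python3 -m inch '[[0,0.017,0,0,1],[0,0.033,0,0,1],[0,0.048,0,0,1]]'
python3 -m inch '[[0,0,0,0,1]]'
python3 -m inch '[[0,-0.012,0,0,1],[0,-0.025,0,0,1],[0,-0.025,0,0,1]]'
python3 - <<'E'
from h import *
o=bot.get_obs();print(o['eef_pos'],o['ft_force'],o['grip_width'])
im=bot.camera('top');cv2.imwrite('pics/top10c.png',cv2.resize(im[90:240,250:450,::-1],None,fx=4,fy=4,interpolation=cv2.INTER_CUBIC))
E
```

```text
clock: 13.42
eef_pos: [0.4923, 0.2734, -0.0025]
tool_rot: [0.12, 0.993, -0.001, 0.001]
ft_force: [1.0, -4.6, -1.8]
grip_width: 0.019
clock: 13.55
eef_pos: [0.492, 0.2751, -0.0025]
tool_rot: [0.118, 0.993, 0.001, 0.0]
ft_force: [-0.7, -0.0, -2.3]
grip_width: 0.0189
clock: 13.92
eef_pos: [0.4848, 0.2468, -0.0025]
tool_rot: [0.12, 0.993, -0.0, -0.001]
ft_force: [0.5, 0.6, -2.4]
grip_width: 0.019
[ 0.48478043  0.24678384 -0.0024772 ] [ 0.45191403  0.56861462 -2.41331524] 0.01904644291238504
```

View pics/top10c.png

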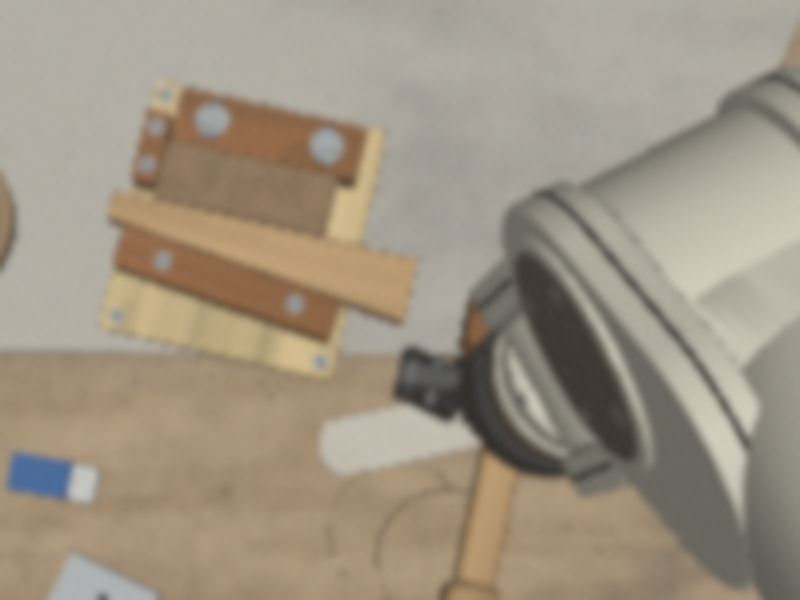

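```bash
python3 -m inch '[[0,0.016,0,0,1],[0,0.03,0,0,1],[0,0.042,0,0,1]]'
python3 -m inch '[[0,0,0,0,1]]'
python3 -m inch '[[0,-0.012,0,0,1],[0,-0.025,0,0,1],[0,-0.025,0,0,1]]'
python3 - <<'E'
from h import *
o=bot.get_obs();print(o['eef_pos'],o['ft_force'],o['grip_width'])
im=bot.camera('top');cv2.imwrite('pics/top11c.png',cv2.resize(im[90:240,250:450,::-1],None,fx=4,fy=4,interpolation=cv2.INTER_CUBIC))
E
```

```text
clock: 14.35
eef_pos: [0.4913, 0.2783, -0.0038]
tool_rot: [0.123, 0.992, -0.013, -0.002]
ft_force: [-11.3, -41.5, 16.4]
grip_width: 0.0186
clock: 14.48
eef_pos: [0.4908, 0.2779, -0.0049]
tool_rot: [0.123, 0.992, -0.013, -0.003]
ft_force: [-7.0, -27.6, 6.2]
grip_width: 0.0191
clock: 14.85
eef_pos: [0.49, 0.2655, -0.0021]
tool_rot: [0.119, 0.993, 0.0, 0.0]
ft_force: [0.2, 0.7, -2.5]
grip_width: 0.019
[ 0.48996193  0.26545279 -0.00213672] [ 0.22336513  0.72382377 -2.52016239] 0.019026158252139425
```

View pics/top11c.png

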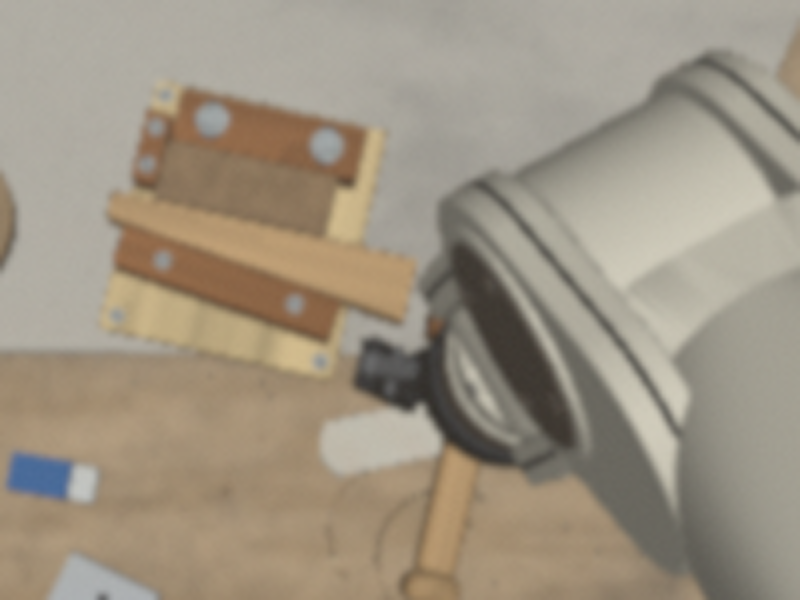

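```bash
python3 -m inch '[[0,-0.03,0,0,1],[0,-0.062,0,0,1],[0,-0.062,0,0,1],[0,-0.062,-0.05,0,1],[0,-0.062,-0.09,0,1],[0,-0.062,-0.09,0,1],[0,-0.062,-0.09,0,1]]'
python3 -m inch '[[0.01,0.005,0,-0.08,1],[0.02,0.01,0,-0.16,1],[0.03,0.015,0,-0.24,1],[0.033,0.016,0,-0.32,1],[0.033,0.016,0,-0.4,1],[0.033,0.016,0,-0.48,1],[0.033,0.016,0,-0.56,1],[0.033,0.016,0,-0.64,1],[0.033,0.016,0,-0.71,1],[0.033,0.016,0,-0.742,1]]'
python3 -m inch '[[0,0,0,0,1],[0,0,0,0,1]]'
python3 - <<'E'
from h import *
im=bot.camera('side');cv2.imwrite('pics/side12c.png',cv2.resize(im[110:260,220:420,::-1],None,fx=4,fy=4,interpolation=cv2.INTER_CUBIC))
E
```

```text
clock: 15.78
eef_pos: [0.4749, 0.2056, 0.0872]
tool_rot: [0.119, 0.993, 0.0, -0.0]
ft_force: [-1.0, -1.5, -3.2]
grip_width: 0.0189
clock: 17.02
eef_pos: [0.4454, 0.2279, 0.0855]
tool_rot: [-0.612, 0.791, 0.0, -0.002]
ft_force: [-0.1, -0.2, -3.0]
grip_width: 0.0191
clock: 17.27
eef_pos: [0.4461, 0.2281, 0.0866]
tool_rot: [-0.611, 0.792, 0.0, -0.001]
ft_force: [0.4, 0.5, -3.5]
grip_width: 0.0189
```

View pics/side12c.png

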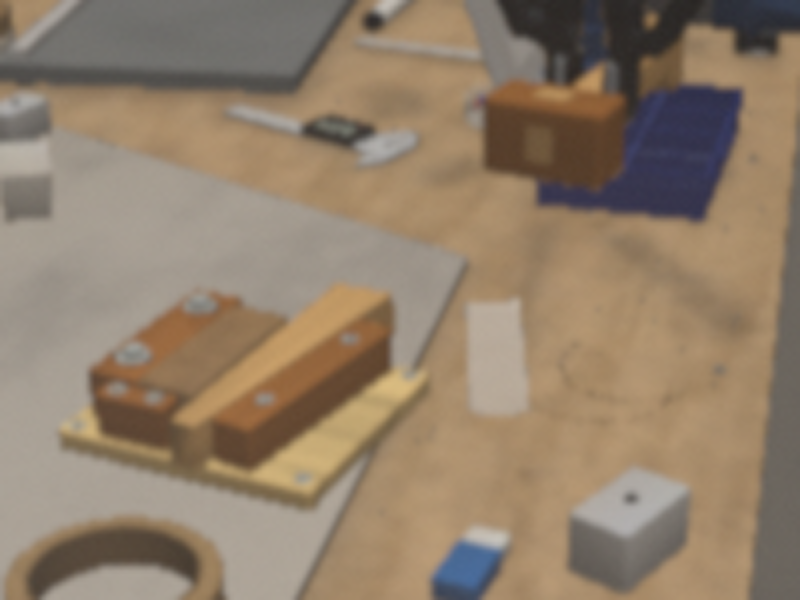

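```bash
python3 -m inch '[[0,0,0.04,0,1],[0,0,0.08,0,1],[0,0,0.095,0,1],[0,0,0.1,0,1],[0,0,0.103,0,1],[0,0,0.103,0,1]]'
python3 -m inch '[[0,0,0,0,0.6],[0,0,0,0,0.3],[0,0,0,0,0],[0,0,0,0,0],[0,0,0,0,0],[0,0,-0.03,0,0],[0,0,-0.08,0,0],[0,0,-0.14,0,0],[0,0,-0.14,0,0],[0,0,-0.14,0,0]]'
python3 - <<'E'
from h import *
o=bot.get_obs();print(o['eef_pos'],o['ft_force'],o['grip_width'])
im=bot.camera('side');cv2.imwrite('pics/side13c.png',cv2.resize(im[110:260,220:420,::-1],None,fx=4,fy=4,interpolation=cv2.INTER_CUBIC))
im=bot.camera('wrist');cv2.imwrite('pics/wrist13.png',im[:,:,::-1])
E
```

```text
clock: 18.08
eef_pos: [0.4477, 0.2287, -0.0144]
tool_rot: [-0.611, 0.792, -0.0, 0.001]
ft_force: [-0.0, 0.2, -2.1]
grip_width: 0.0189
clock: 19.32
eef_pos: [0.4466, 0.2281, 0.1245]
tool_rot: [-0.611, 0.792, -0.0, 0.0]
ft_force: [0.6, 0.7, 0.3]
grip_width: 0.0848
[0.44661274 0.22812679 0.12448834] [0.57027061 0.70145685 0.34132979] 0.08476758370176771
```

View pics/side13c.png

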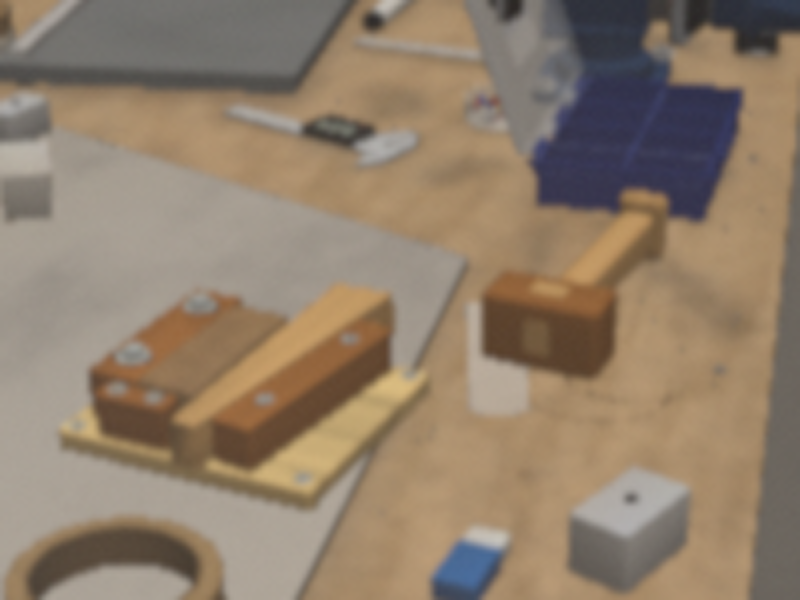

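View pics/wrist13.png

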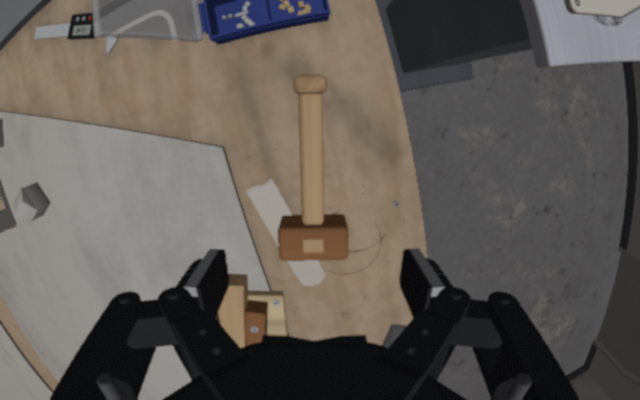

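```bash
python3 -c "
from workcell import bot
print(bot.job_done())"
```

```text
the job is handed in; nothing more can be done
None
```

I tapped the wedge three times with the mallet, laid the mallet back on the bare bench where it came from, and handed the job in. I think the block is clamped, but I had no way to measure the clamping force.

- **Taps:** The first two taps drove the wedge about 9 mm and then 20 mm further in. The third barely moved it, so it had stopped advancing. I backed the mallet clear after each tap.
- **Last checks:** In the final pictures the block sits flat against the fence. The mallet lies level on the bench, clear of the jig. The tape roll, steel weight and rubber look where they were.
- **Third tap harder than asked:** The wrist force in the driving direction read about 41 N at impact and 28 N one row later, against the 15–25 N advised. I could not see whether the force on the cork stayed under 150 N.
- **First tap's force not seen:** No reading caught it above 2 N, though the wedge did move. The second tap read 4.6 N. If the first tap fell below 2 N, taps two and three would be the counted pair.
- **Missed first grasp:** The first attempt shut on air and pressed on top of the handle with about 5 N. The pictures showed the fingertips about 24 mm farther back than the reported tool position. I went that much lower and the second grasp held.

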